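Greasy cooker knobs in to soak, safety-capped cleaner jug opened

ROBOT

A 6-joint arm with a two-finger parallel gripper is mounted at the origin on a cart in front of the work surface, level with it; the furniture and walls round the work are solid. World frame = base frame: x ahead of the robot, y to its left, z up, the work surface at z = 0. Lengths are in mm, angles in degrees, forces in N, time in s.
With the tool pointing down it reaches from about 300 to 850 mm from the base axis. Payload 4.2 kg.
Tool frame: the origin (TCP) lies on the centre line of the jaws, within the pads' length; the fingertips stand 11 mm ahead of it and the grasp point (between the pads) lies 8 mm behind it; z points along the fingers, y is the line along which they close (so a half turn about z gives the same grasp; the last joint's range is limited). The gripper opens to 91 mm and grips with 3 to 60 N. Pads are 32 mm wide; open, the fingers measure 118 mm over their backs; the gripper's body (76 mm by 178 mm) begins 60 mm behind the grasp point.
Start: joints at [-69.442, 18.312, 89.639, -0, 72.044, -1.146], TCP at [212.642, -534.252, 224.976] pointing down, gripper open.
Joint ranges: [-177.97, 177.97], [-48.28, 115.42], [12.27, 149.76], [-77.06, 257.06], [2.81, 150.46], [-146.56, 146.56]. Speed limits (degrees/s): [147.25, 147.25, 180, 180, 180, 180].

INTERFACE

Orientations are given as [roll, pitch, yaw] about the fixed x, y, z axes, in that order (R = Rz(yaw) Ry(pitch) Rx(roll)).
In Python, from workcell import env, grab_frame, camera_model, models gives the robot as it stands.
- The arm moves only by the shell command python3 -m crank 'ROWS' [FORCE]. ROWS is text: rows parted by semicolons, each of 7 numbers parted by spaces: the closure, from -1 (fully open) to 1 (shut), so that 0 is half open, then the shift along the tool's x, y, z in mm, then the turn, a rotation vector about the tool's x, y, z in degrees. A call has 1 to 10 rows; each row shifts and turns the commanded pose from where the row before left it, along the tool's axes as they then stand; what a row does not reach is not made up. A row lasts 1/8 s, in which the tool goes at most 62.5 mm and 10.7 degrees, less where a joint would pass 70% of its speed; a pose out of reach is approached as far as the arm can. A call is refused whole if a number of a shift passes 62.5 or a number of a turn 10.7, either way. A call with a gripper value outside its range is refused whole. The fingers move at their own pace and stop on an object; FORCE is the grip in N (left out, the last holds). Time passes only in rows, so rows that do not move let the fingers close. It gives the time, the measured TCP pose, the force, the opening and the grip force at its end, in the units of the state.
- env.state(): the state, without advancing time (a new reading comes with each control period).
- grab_frame(name): name is "scene" or "top"; returns the picture (384x512x3 uint8, blue, green, red); there is no depth.
- camera_model(name): a dict with "K" (3x3 intrinsics, pixels), "k1" (the pictures are not rectified: a ray, as slopes to the right and down, at radius r is drawn at 1 + k1 r^2 times it, then the intrinsics apply), "R" (3x3) and "t" (3): a world point X has camera coordinates R X + t. Camera axes: x right, y down, z forward; pixel columns grow to the right and rows downward; lengths in mm; the calibration is good to about 2 mm. A picture is of the moment at which its call begins. camera_model takes no time and is no camera call.
- env.job_done(): hands the job in; it is judged then, once.
Trained networks look in the newest picture that a camera, given by its name, has taken for a name from the list of things; names that differ only in an ending like _2 or _b are one class to them, and where a whole thing is asked for, a point or a joint stands for the part that bears it (a point fixed in the world has none). Each returns a list of dicts, best first, with "p" (0 to 1); they miss things now and then, are a little off and sometimes report something else, mostly with a low value. They report only what shows in the picture. A call takes as long as a camera call.
- models.search_frame(name, camera): "point" ([x, y, z] in mm, in world coordinates, good to about 4 mm: the middle of the surface that is visible of it).
The state is a dict: "time_s": time; "qpos": joint angles; "qvel": joint speeds; "effort": joint torques, N m; "ee_pos": TCP position; "ee_rot": TCP orientation; "force": force on the tool from outside, world axes, zero at the start; "torque": the same for the moment, N m; "gripper_width": finger opening in mm; "gripper_force": force on a finger pad.
Only numpy, scipy, OpenCV 4.12 (cv2) and the standard library are available. Lean on these libraries where they do the work, as an engineer would, in place of code of your own. Each camera call takes 0.05 s, during which the arm holds its last target. There are 200 camera calls.

TASK

The greasy cooker knobs are to be soaked: pick up the steel carry tray by its wooden handle bar, tip all three knobs out into the grey tub without touching them with the fingers, and stand the empty tray upright back on the worktop, clear of the tub. Then open the white cleaner jug, leaving it standing where it is: push its safety cap down, twist it anticlockwise (seen from above) while it is held down until it comes free, and lift it off. Finish while holding the cap level and still, straight over the jug's neck and about a hand's breadth above it, so that drips fall back in; do not let go or put it down, and leave everything else on the worktop alone.

Things in the scene. Friction and masses are not known exactly. Their poses are not given: they have to be found in the camera images.
- tray: Steel carry tray, 172 (x) x 146 (y) x 116 mm high, about 0.22 kg empty. Origin: centre of its underside, z up. Floor 72 mm wide (x). The long sides, at +x and -x, are ramps rising outward at 22 degrees to lips at x = +-86 mm, 23 mm high: tip it over either one, about its y axis. The knobs slide out at 50 degrees or more. Ends (+-y) closed.
- tray_handle (a point): Centre of the tray's flat wooden handle bar, 105 mm above the tray's underside, over its middle. The bar lies along the tray's y: 140 mm long, 12 mm wide (tray x), 22 mm high. Pinch it from above across its width; beneath it is free space down to the knobs' tops at 25 mm.
- knob_1: Black cooker knob, 34 mm across, 22 mm high, 30 g, slippery with grease. Origin: centre of its underside. Starts on the tray's floor, towards its -y end.
- knob_2: As knob_1; starts in the middle of the tray.
- knob_3: As knob_1; starts towards the tray's +y end.
- tub: Open grey plastic soaking tub, 195 (x) x 170 (y) x 85 mm high, 4 mm walls, a small moulded grip on each y side (18 mm out), 0.7 kg, loose. Origin: centre of its underside, z up.
- jug: White plastic jug of cleaner, full, about 1.9 kg, loose: body 100 (x) x 130 (y) x 140 mm with a loop handle on its +y end (out to y = 97 mm, below z = 130 mm), shoulder up to z = 152 mm, the neck on its vertical axis above that. Its weight holds it still while the pressed cap is turned. Origin: centre of its underside, z up.
- jug_mouth (a point): Top centre of the jug's neck, on its axis, 176 mm above the jug's underside; with the cap off, the sprung insert stands 20 mm out of it.
- cap: White push-and-turn cap, 35 g. Origin: centre of its lower rim, z up along its axis; locked, 159 mm above the jug's underside with its x along the jug's x. Base flange 66 mm across, z = 0 to 9 mm; above it a ribbed grip 54 mm across up to the top at z = 34 mm. Locked it cannot turn. The fingertips can bear on the flange to push it down 7 mm, where it meets the jug's shoulder.
- cap_top (a point): Centre of the cap's top, 34 mm above its origin. Pushed down 4.5 to 7 mm (spring 9 N at first, 13 N at the bottom), the cap turns anticlockwise seen from above; its lugs are clear at 0.7 to 1.1 rad of turn, where it rises about 6 mm on its spring and lifts straight off. Stop at about 1.17 rad. Let up or lifted before 0.65 rad, it stays caught.
- jug_insert (a joint): Sprung pour insert in the jug's neck, on which the cap bears: 0 with the cap locked, grows as the cap is pushed down (0.007 m at the bottom), about -0.006 m with the cap free or off.
- mug: White mug, 83 x 115 x 94 mm, behind the work; leave it alone. Origin: centre of its underside.
- tin: Low food tin, 75 mm across, 58 mm high, behind the work; leave it alone. Origin: centre of its underside.
- salt_box: Cardboard box, 39 x 59 x 92 mm, behind the work; leave it alone. Origin: centre of its underside.
- teaspoon: Teaspoon, 132 x 26 x 11 mm, lying behind the tub; leave it alone. Origin: centre of its underside.

How it is judged (in metres and radians):
On the way, in this order (a step that is already met when the one before it is completed fails the run):
1. all three knobs lie in the tub (x of knob_1 in the frame of tub between -0.095 and 0.095 m and y of knob_1 in the frame of tub between -0.083 and 0.083 m and z of knob_1 in the frame of tub between -0.005 and 0.07 m and x of knob_2 in the frame of tub between -0.095 and 0.095 m and y of knob_2 in the frame of tub between -0.083 and 0.083 m and z of knob_2 in the frame of tub between -0.005 and 0.07 m and x of knob_3 in the frame of tub between -0.095 and 0.095 m and y of knob_3 in the frame of tub between -0.083 and 0.083 m and z of knob_3 in the frame of tub between -0.005 and 0.07 m), for 0.2 s.
2. the empty tray stands upright on the worktop, clear of the tub and let go (all of step 1 and angle between tray's own z axis and vertical below 0.1 rad and height (world z) of tray below 0.012 m and contact force between each of the arm, the fingers and tray below 0.2 N and contact force between tray and tub below 0.2 N), for 0.2 s.
3. the cap is pushed down on the jug's neck against its spring (value of joint jug_insert above 0.0035 m and horizontal distance between cap and jug_mouth below 0.01 m), for 0.05 s.
4. the cap is twisted out of its lock by more than 35 degrees while still on the neck (angle between the x axis of cap and the x axis of jug, either way round above 0.61 rad and z of cap in the frame of jug below 0.175 m), for 0.02 s.
At the end, for the whole second after the job is handed in: Knobs inside the tub; tray upright (0.1 rad) on the worktop, let go, clear of the tub; jug upright; cap held still by the fingers, its lower rim 205 to 340 mm above the jug's underside (46 to 181 mm above where it sat), within 40 mm of the neck's axis, tilted under 0.3 rad, off the jug (all of step 2 and z of cap in the frame of jug between 0.205 and 0.34 m and horizontal distance between cap and jug_mouth below 0.04 m and angle between cap's own z axis and vertical below 0.3 rad and contact force between cap and the fingers above 1 N and contact force between cap and jug below 0.1 N and linear speed of each of cap, tray below 0.03 m/s and angle between jug's own z axis and vertical below 0.08 rad and height (world z) of jug below 0.01 m and linear speed of each of knob_1, knob_2, knob_3 below 0.05 m/s); the arm keeps its last pose, push and grip.
It fails at once if the fingers touch a greasy knob (contact force between the fingers and knob_1 above 0.5 N or contact force between the fingers and knob_2 above 0.5 N or contact force between the fingers and knob_3 above 0.5 N).
It fails at once if the jug is tipped by more than 0.2 rad or shifted by more than 40 mm (angle between jug's own z axis and vertical above 0.2 rad or distance of jug from where it was at the start of the episode above 0.04 m).
It fails at once if the tub is tipped by more than 0.3 rad or shifted by more than 60 mm (angle between tub's own z axis and vertical above 0.3 rad or distance of tub from where it was at the start of the episode above 0.06 m).
It fails at once if the mug, the tin, the box or the teaspoon is shifted by more than 30 mm (distance of any of mug, tin, salt_box, teaspoon from where it was at the start of the episode above 0.03 m).
It also fails if it takes over 72 s, if anything falls off the work surface, if the arm or the gripper's body presses on something with over 40 N, if the wrist force passes 120 N, or if a joint passes its speed limit or range.

## Working session

There is one attempt and no reset: what is moved stays moved. The work goes in short steps, Python scripts to look and compute and a shell command to move; the robot and the scene stay as the last step left them, time stands still between calls to the robot, and variables do not carry over. Pictures are saved under pics/ and viewed, at most 10 in all, crops included, and the job is handed in when it is done.

```bash
mkdir -p pics; ls
python3 - <<'E'
from workcell import env, grab_frame, camera_model, models
import cv2
for c in ("scene","top"):
    cv2.imwrite(f"pics/{c}0.png",grab_frame(c))
    m=camera_model(c); print(c,m)
    for n in ("tray","tray_handle","knob_1","tub","jug","cap","cap_top","mug","tin","salt_box","teaspoon"):
        print(n,[([round(v) for v in d["point"]],round(d["p"],2)) for d in models.search_frame(n,c)][:4])
print(env.state())
E
```

```text
pics
scene {'K': array([[421.35040491,   0.        , 250.48259134],
       [  0.        , 421.35040491, 189.54972155],
       [  0.        ,   0.        ,   1.        ]]), 'k1': -0.037795012315162836, 'R': array([[-0.74605775, -0.66567471,  0.01658384],
       [-0.45963205,  0.4967947 , -0.73616126],
       [ 0.48180517, -0.55684127, -0.67660297]]), 't': array([ 408.22207472,  357.50742887, 1046.20532945])}
tray [([412, -311, 17], 0.91)]
tray_handle [([417, -313, 18], 0.93)]
knob_1 [([422, -348, 22], 0.43)]
tub [([446, 18, 36], 0.84)]
jug [([421, 368, 119], 0.59)]
cap [([440, 348, 194], 0.81)]
cap_top [([443, 344, 188], 0.82), ([410, -314, 20], 0.39)]
mug [([706, 224, 66], 0.89)]
tin [([665, -153, 52], 0.82)]
salt_box [([665, -153, 53], 0.46), ([436, 345, 191], 0.44)]
teaspoon [([636, -30, 12], 0.38)]
top {'K': array([[456.3964033 ,   0.        , 265.90580682],
       [  0.        , 456.3964033 , 193.01003488],
       [  0.        ,   0.        ,   1.        ]]), 'k1': -0.003234527302435179, 'R': array([[ 0.02167259, -0.9972027 ,  0.07153379],
       [-0.98980933, -0.03147418, -0.138
[... 415 characters left out ...]
 [([596, -25, 8], 0.68)]
{'time_s': 1.2, 'qpos': array([-6.94426950e+01,  1.83129471e+01,  8.96399462e+01,  3.27267167e-04,
        7.20422663e+01, -1.14460274e+00]), 'qvel': array([ 0.05120254,  0.0101578 ,  0.05610146,  0.008588  ,  0.03868037,
       -0.01724821]), 'effort': array([ 2.48915785e-03, -4.12355232e+01, -2.32227677e+01,  7.29113398e-02,
        3.76971241e-02,  1.86189091e-06]), 'ee_pos': array([ 212.64344865, -534.25615664,  224.95899681]), 'ee_rot': array([ 1.79995154e+02, -2.14580442e-04,  2.17018069e+01]), 'force': array([ 0.18621748, -0.02369806,  0.3648092 ]), 'torque': array([0.0060091 , 0.01130342, 0.01692598]), 'gripper_force': 0.0, 'gripper_width': 90.90673804125858}
```

```bash
python3 -c "
import cv2
for c in('top','scene'):
    i=cv2.imread(f'pics/{c}0.png');cv2.imwrite(f'pics/{c}0b.png',cv2.resize(i,(800,600),interpolation=cv2.INTER_CUBIC))"
```

```text
(no output)
```

View pics/top0b.png

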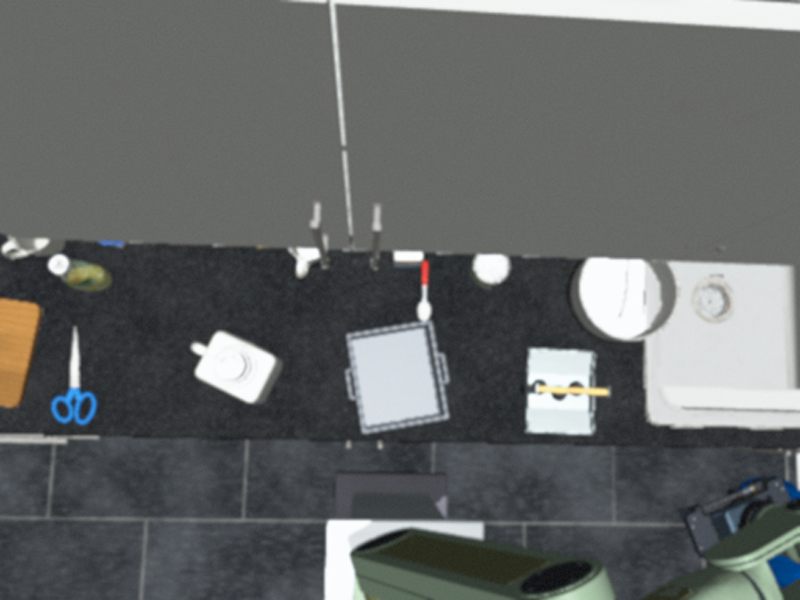

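View pics/scene0b.png

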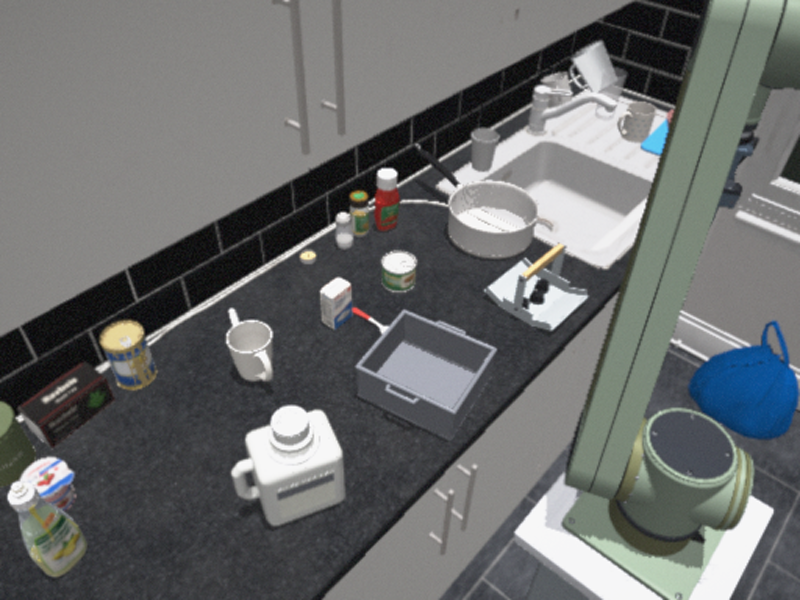

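The top view (shown at 1.5625x) has the tray's bar running from (537,387) to (607,393). The tub corners are near (347,333), (432,320), (448,420) and (363,434), and the jug cap top is at about (233,363). The scene view confirms that the tray's long lips face ±world x and that the area around it is clear. Next I'll measure the bar, tub rim and cap.

```bash
cat > h.py <<'E'
import numpy as np, cv2
from workcell import env, grab_frame, camera_model, models
def px2w(c,u,v,z):
    m=camera_model(c); K=m["K"]; a=np.array([(u-K[0,2])/K[0,0],(v-K[1,2])/K[1,1]]); b=a.copy()
    for _ in range(8): b=a/(1+m["k1"]*(b@b))
    R=np.array(m["R"]); o=-R.T@m["t"]; d=R.T@np.r_[b,1]
    return (o+d*(z-o[2])/d[2]).round(1)
def w2px(c,X):
    m=camera_model(c); p=np.array(m["R"])@X+m["t"]; p=p[:2]/p[2]; p=p*(1+m["k1"]*(p@p)); K=m["K"]
    return K[0,0]*p[0]+K[0,2],K[1,1]*p[1]+K[1,2]
E
python3 - <<'E'
from h import *
s=.64
i=cv2.imread("pics/top0.png").astype(int)
b,g,r=i[...,0],i[...,1],i[...,2]
m=((r-b>60)).astype(np.uint8); m[:, :320]=0; m[:230]=0;m[280:]=0;m[:,400:]=0
ys,xs=np.nonzero(m); (c,sz,an)=cv2.minAreaRect(np.c_[xs,ys].astype(np.float32)); print(len(xs),c,sz,an)
bx=cv2.boxPoints((c,sz,an)); print([px2w("top",*q,116) for q in bx]); print("bar",px2w("top",xs.mean(),ys.mean(),114))
for q in ((347,333),(432,320),(448,420),(363,434)): print("tub",px2w("top",q[0]*s,q[1]*s,85))
print("traytop",[px2w("top",u*s,v*s,23) for u,v in((528,348),(596,350),(594,434),(526,432))])
t=cv2.resize(i[195:275,110:195].astype(np.uint8),None,fx=7,fy=7,interpolation=cv2.INTER_CUBIC)
t2=cv2.imread("pics/scene0.png")[250:340,140:230]; t2=cv2.resize(t2,(425,425),interpolation=cv2.INTER_CUBIC)
o=np.zeros((560,800,3),np.uint8); t=cv2.resize(t,(375,353)); o[:353,:375]=t; o[:425,375:]=t2; cv2.imwrite("pics/jug.png",o)
E
```

```text
169 (366.4969787597656, 249.6028594970703) (43.12841033935547, 4.174665451049805) 1.6846843957901
[array([ 413.8, -249.5,  116. ]), array([ 426.5, -249.9,  116. ]), array([ 425.7, -385. ,  116. ]), array([ 413. , -384.4,  116. ])]
bar [ 419.9 -320.7  114. ]
tub [522.6 129.8  85. ]
tub [553.7 -39.4  85. ]
tub [355.9 -74.8  85. ]
tub [325.6  91.7  85. ]
traytop [array([ 507.6, -249.4,   23. ]), array([ 507.3, -395.6,   23. ]), array([ 331.8, -388.9,   23. ]), array([ 333.2, -245.1,   23. ])]
```

View pics/jug.png

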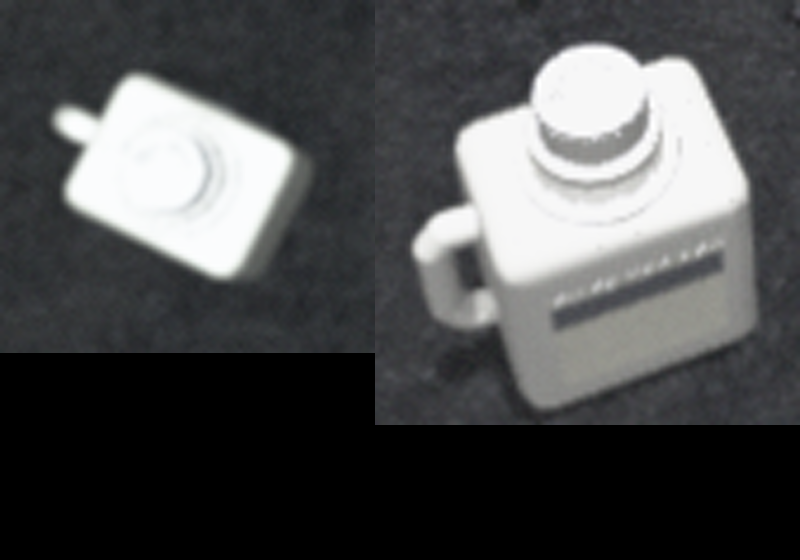

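```bash
python3 -c "
from h import *
print(px2w('scene',185.3,269.5,193),px2w('top',148.1,235.1,193))"
python3 -m crank '-1 0 0 0 0 0 -9.8; -1 0 0 0 0 0 -9.8; -1 0 0 0 0 0 -9.8; -1 0 0 0 0 0 -9.8; -1 0 0 0 0 0 -9.8; -1 0 0 0 0 0 -9.8; -1 0 0 0 0 0 -9.5; -1 0 0 0 0 0 0' 60
```

```text
[445.1 338.6 193. ] [444.2 332.4 193. ]
time_s: 2.2
ee_pos: [212.7, -534.2, 225.0]
ee_rot: [180.0, 0.0, 89.9]
force: [-0.2, 0.4, 0.1]
gripper_width: 91.3
gripper_force: 0.0
```

```bash
python3 -m crank '-1 36 34 0 0 0 0; -1 36 34 0 0 0 0; -1 36 34 0 0 0 0; -1 36 35 0 0 0 0; -1 36 35 0 0 0 0; -1 36 35 0 0 0 0; -1 0 0 0 0 0 0; -1 0 0 0 0 0 0'
```

```text
time_s: 3.2
ee_pos: [419.4, -318.5, 225.0]
ee_rot: [-180.0, 0.0, 89.9]
force: [0.1, -0.3, -0.4]
gripper_width: 91.0
gripper_force: 0.0
```

```bash
python3 -m crank '-1 0 0 40 0 0 0; -1 0 0 40 0 0 0; -1 1 0 30 0 0 0; -1 0 0 12 0 0 0; 0.5 0 0 0 0 0 0; 1 0 0 0 0 0 0; 1 0 0 0 0 0 0; 1 0 0 0 0 0 0; 1 0 0 0 0 0 0; 1 0 0 0 0 0 0'
```

```text
time_s: 4.45
ee_pos: [419.7, -317.2, 103.1]
ee_rot: [180.0, 0.0, 90.0]
force: [-0.2, -0.2, 0.9]
gripper_width: 34.2
gripper_force: 0.0
```

```bash
python3 -m crank '1 0 0 0 0 0 0; 1 0 0 0 0 0 0; 1 0 0 0 0 0 0; 1 0 0 0 0 0 0; 1 0 0 0 0 0 0; 1 0 0 0 0 0 0'
```

```text
time_s: 5.2
ee_pos: [419.7, -317.3, 103.0]
ee_rot: [180.0, 0.0, 90.0]
force: [-0.3, 0.1, -0.3]
gripper_width: 11.6
gripper_force: 59.9
```

```bash
python3 -m crank '1 0 0 -8 0 0 0; 1 0 0 -16 0 0 0; 1 0 0 -22 0 0 0; 1 0 0 -22 0 0 0; 1 0 0 -22 0 0 0; 1 0 0 -22 0 0 0; 1 0 0 -22 0 0 0; 1 0 0 -20 0 0 0; 1 0 0 -12 0 0 0; 1 0 0 -6 0 0 0'
```

```text
time_s: 6.45
ee_pos: [419.5, -317.2, 275.3]
ee_rot: [-180.0, 0.0, 90.0]
force: [-0.3, -0.4, -4.6]
gripper_width: 11.3
gripper_force: 59.9
```

```bash
python3 -c "
from h import *
cv2.imwrite('pics/lift.png',grab_frame('scene')[60:300,240:460])"
```

```text
(no output)
```

View pics/lift.png

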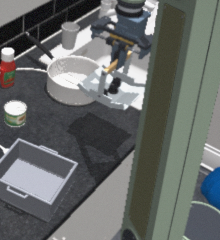

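The bar is gripped and the tray hangs level, with the knobs still in it. Now I'll yaw to line up with the tub and carry the tray over.

```bash
python3 -m crank '1 0 0 0 0 0 4; 1 0 0 0 0 0 8; 1 0 0 0 0 0 9; 1 0 0 0 0 0 9; 1 0 0 0 0 0 9; 1 0 0 0 0 0 9; 1 0 0 0 0 0 9; 1 0 0 0 0 0 9; 1 0 0 0 0 0 9; 1 0 0 0 0 0 5'
```

```text
time_s: 7.75
ee_pos: [419.2, -316.9, 274.0]
ee_rot: [-179.9, 0.1, 9.8]
force: [-0.4, 0.4, -3.8]
gripper_width: 11.9
gripper_force: 59.9
```

```bash
python3 -m crank '1 3.4 -15 0 0 0 0; 1 6.7 -30 0 0 0 0; 1 9.4 -42 0 0 0 0; 1 9.4 -42 0 0 0 0; 1 9.4 -42 0 0 0 0; 1 9.4 -42 0 0 0 0; 1 9.4 -42 0 0 0 0; 1 9.4 -42 0 0 0 0; 1 7.9 -35 0 0 0 0; 1 3.8 -17 0 0 0 0'
```

```text
time_s: 9.0
ee_pos: [434.9, 42.5, 274.6]
ee_rot: [-179.9, 0.1, 10.2]
force: [-0.3, 0.5, -3.5]
gripper_width: 11.6
gripper_force: 59.9
```

```bash
python3 -m crank '1 0 0 0 0 0 0; 1 0 0 0 0 0 0; 1 0 0 0 3 0 0; 1 0 0 0 5 0 0; 1 0 0 0 6 0 0; 1 0 0 0 6 0 0'; python3 -c "
from h import *
print(env.state()['qpos'].round(1));cv2.imwrite('pics/pour0.png',grab_frame('scene')[100:300,150:420])"
```

```text
time_s: 9.75
ee_pos: [436.0, 38.8, 275.1]
ee_rot: [-159.9, -0.1, 10.0]
force: [-0.2, -0.2, -3.7]
gripper_width: 11.6
gripper_force: 59.9
[-10.3   6.8 100.5  19.1  80.4  65.2]
```

View pics/pour0.png

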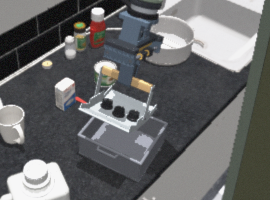

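```bash
python3 -m crank '1 0 5 14 0 0 0; 1 0 5 14 0 0 0; 1 0 5 14 3 0 0; 1 0 0 0 7 0 0; 1 0 0 0 8 0 0; 1 0 0 0 8 0 0; 1 0 0 0 8 0 0; 1 0 0 0 7 0 0; 1 0 0 0 4 0 0; 1 0 0 0 0 0 0'; python3 -c "
from h import *
print(env.state()['qpos'].round(1));cv2.imwrite('pics/pour1.png',np.hstack([grab_frame('scene')[100:300,150:420],grab_frame('top')[120:320,180:450]]))"
```

```text
time_s: 11.05
ee_pos: [435.9, 40.5, 229.1]
ee_rot: [-115.0, 0.1, 10.0]
force: [0.9, 0.3, -3.0]
gripper_width: 11.6
gripper_force: 59.9
[-28.3  26.2 107.2  45.7  96.8  35.2]
```

View pics/pour1.png

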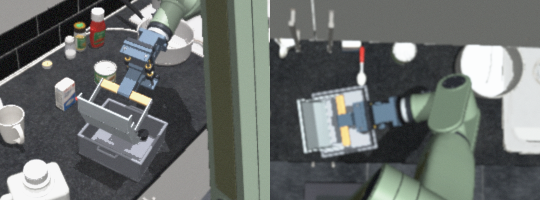

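One knob shows in the tub, and the force change fits all three having left the tray. I'll tip a little further to be sure, then lift and level.

```bash
python3 -m crank '1 0 0 0 5 0 0; 1 0 0 0 0 0 0; 1 0 0 0 0 0 0; 1 0 -18 -8 0 0 0; 1 0 -22 -10 -6 0 0; 1 0 0 0 -8 0 0; 1 0 0 0 -8 0 0; 1 0 0 0 -8 0 0; 1 0 0 0 -8 0 0; 1 0 0 0 -8 0 0'
```

```text
time_s: 12.4
ee_pos: [435.7, 37.5, 276.4]
ee_rot: [-156.2, -0.1, 10.0]
force: [-0.5, 0.5, -3.6]
gripper_width: 11.9
gripper_force: 59.9
```

```bash
python3 -m crank '1 0 0 0 -8 0 0; 1 0 0 0 -8 0 0; 1 0 0 0 -8 0 0; 1 0 0 0 -6 0 0; 1 0 0 0 -2 0 0; 1 0 0 0 0 0 0'
```

```text
time_s: 13.15
ee_pos: [435.7, 37.7, 274.6]
ee_rot: [172.1, 0.0, 10.0]
force: [0.9, 0.1, -2.5]
gripper_width: 11.8
gripper_force: 59.9
```

```bash
python3 -m crank '1 0 0 0 7.9 0 0; 1 -3.4 15 0 0 0 0; 1 -6.7 30 0 0 0 0; 1 -9.4 42 0 0 0 0; 1 -9.4 42 0 0 0 0; 1 -9.4 42 0 0 0 0; 1 -9.4 42 0 0 0 0; 1 -9.4 42 0 0 0 0; 1 -9.4 42 0 0 0 0; 1 -9 40 0 0 0 0'; python3 -c "
from h import *
cv2.imwrite('pics/poured.png',np.hstack([cv2.resize(grab_frame('scene')[180:300,200:400],(400,240)),cv2.resize(grab_frame('top')[180:300,190:390],(400,240))]))
for c in('scene','top'): print([(d['point'],d['p']) for d in models.search_frame('knob_1',c)])"
```

```text
time_s: 14.4
ee_pos: [419.3, -310.3, 274.6]
ee_rot: [179.9, 0.1, 9.9]
force: [0.1, 0.4, -2.4]
gripper_width: 11.8
gripper_force: 59.9
[([412.1, -34.0, 26.1], 0.52), ([666.7, -151.9, 54.4], 0.5)]
[([446.2, -22.1, 27.0], 0.58), ([413.2, -37.2, 23.4], 0.47), ([483.4, -22.9, 29.0], 0.43), ([445.4, 319.2, 138.0], 0.3)]
```

View pics/poured.png

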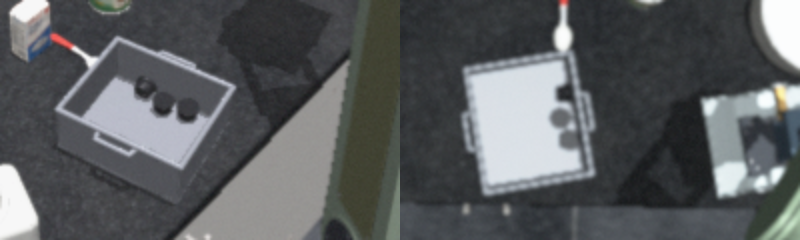

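All three knobs lie in the tub, near its -y wall. I'll set the tray straight down here, since the spot is clear.

```bash
python3 -m crank '1 0 0 15 0 0 0; 1 0 0 30 0 0 0; 1 0 0 35 0 0 0; 1 0 0 35 0 0 0; 1 0 0 28 0 0 0; 1 0 0 14 0 0 0; 1 0 0 7 0 0 0; 1 0 0 3 0 0 0; 1 0 0 3 0 0 0; 1 0 0 1.5 0 0 0'
```

```text
time_s: 15.85
ee_pos: [421.0, -308.4, 103.6]
ee_rot: [179.8, -0.0, 10.0]
force: [0.4, -0.7, -3.2]
gripper_width: 11.6
gripper_force: 59.9
```

```bash
python3 -m crank '1 0 0 1 0 0 0; 1 0 0 1 0 0 0; 1 0 0 0 0 0 0'
```

```text
time_s: 16.23
ee_pos: [421.1, -308.6, 102.7]
ee_rot: [179.8, -0.1, 10.0]
force: [-1.4, 0.7, 7.0]
gripper_width: 11.5
gripper_force: 59.9
```

Contact. Release the bar and rise.

```bash
python3 -m crank '0.5 0 0 -0.8 0 0 0; 0.2 0 0 0 0 0 0; -0.2 0 0 0 0 0 0; -1 0 0 0 0 0 0; -1 0 0 0 0 0 0; -1 0 0 0 0 0 0; -1 0 0 0 0 0 0'
```

```text
time_s: 17.1
ee_pos: [420.8, -308.2, 102.0]
ee_rot: [179.9, -0.0, 10.0]
force: [0.7, 0.1, -0.3]
gripper_width: 79.0
gripper_force: 0.0
```

```bash
python3 -m crank '-1 0 0 -20 0 0 0; -1 0 0 -50 0 0 0; -1 0 0 -60 0 0 0; -1 0 0 -48 0 0 0; -1 8 -37 0 0 0 0; -1 11 -52 0 0 0 0; -1 11 -52 0 0 0 0; -1 11 -52 0 0 0 0; -1 11 -52 0 0 0 0; -1 11 -52 0 0 0 0'
```

```text
time_s: 18.35
ee_pos: [430.9, -2.8, 279.6]
ee_rot: [179.9, -0.0, 10.0]
force: [0.8, 0.3, -0.1]
gripper_width: 91.1
gripper_force: 0.0
```

```bash
python3 -m crank '-1 11 -52 0 0 0 0; -1 11 -52 0 0 0 0; -1 11 -52 0 0 0 0; -1 11 -50 0 0 0 0; -1 9.5 -44 0 0 0 0; -1 9 -41 0 0 0 0; -1 0 0 0 0 0 0; -1 0 0 0 0 0 0'; python3 -c "
from h import *
a=grab_frame('scene');cv2.imwrite('pics/j1f.png',a)
b=grab_frame('top')
print(env.state()['qpos'].round(1))
cv2.imwrite('pics/j1.png',np.hstack([cv2.resize(a[210:360,110:260],(450,450)),cv2.resize(b[230:290,320:420],(350,210)).repeat(1,0) if 0 else cv2.resize(b[200:300,330:430],(350,450))]))
for n in('cap','cap_top'): print([(d['point'],d['p']) for d in models.search_frame(n,'scene')])"
```

```text
time_s: 19.35
ee_pos: [441.9, 292.4, 278.7]
ee_rot: [179.8, 0.0, 10.0]
force: [-0.9, 0.2, 1.1]
gripper_width: 90.8
gripper_force: 0.0
[ 3.230e+01  1.250e+01  8.990e+01 -1.000e-01  7.760e+01  1.123e+02]
[([441.2, 347.7, 193.2], 0.67)]
[([438.6, 350.3, 186.3], 0.62)]
```

View pics/j1.png

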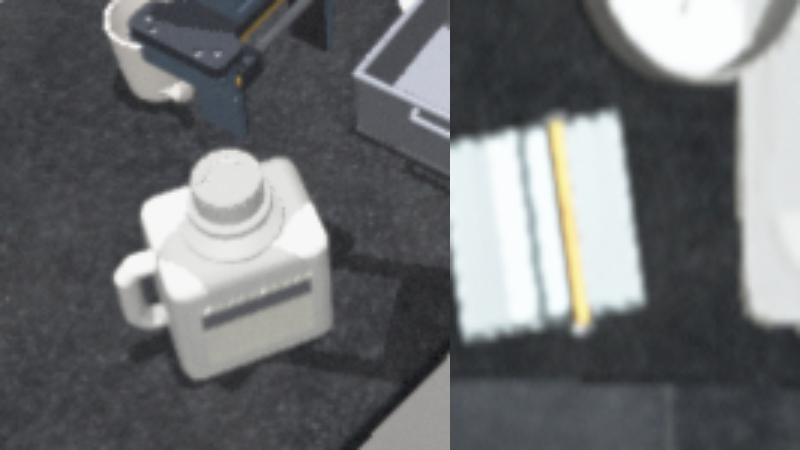

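```bash
python3 -m crank '-1 5 -21 0 0 0 0; -1 5 -21.5 0 0 0 0; -1 0 0 0 0 0 0; -1 0 0 30 0 0 0; -1 0 0 35 0 0 0; -1 0 0 20 0 0 0; -1 0 0 8 0 0 0; -1 0 0 0 0 0 0' 8
```

```text
time_s: 20.55
ee_pos: [444.7, 336.6, 185.8]
ee_rot: [179.9, 0.0, 10.0]
force: [0.6, -0.4, 0.0]
gripper_width: 91.2
gripper_force: 0.0
```

```bash
python3 -c "
from h import *
a=grab_frame('scene')
for X in ((444.6,336,193),):
  for z,r in ((193,27),(168,33)):
    pts=np.array([w2px('scene',np.array([X[0]+r*np.cos(t),X[1]+r*np.sin(t),z])) for t in np.linspace(0,6.28,40)])
    P=((pts-[110,190])*5).astype(np.int32); 
    if z==193: b=cv2.resize(a[190:310,110:260],None,fx=5,fy=5,interpolation=cv2.INTER_CUBIC)
    cv2.polylines(b,[P],True,(0,0,255),1)
cv2.imwrite('pics/j2.png',b)"
```

```text
(no output)
```

View pics/j2.png

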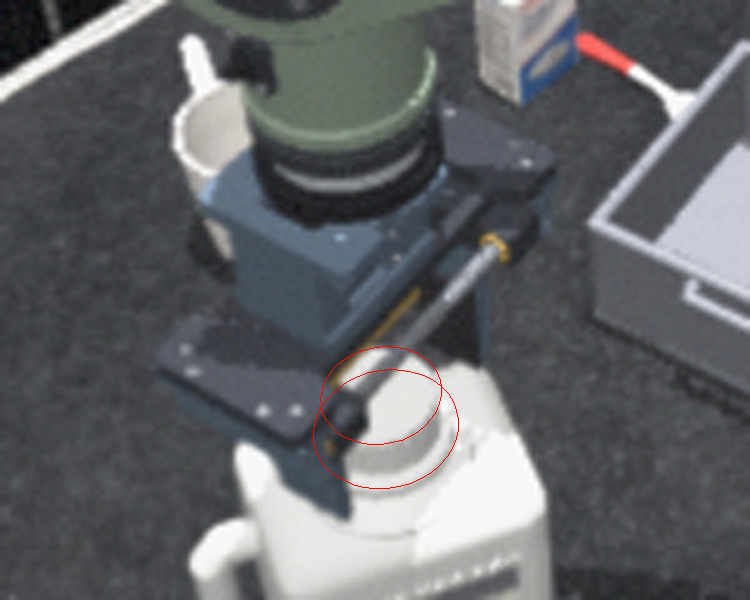

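The projected cap circles sit on the cap in the picture, around (380,420), so it is centred to about 2 mm. Close lightly.

```bash
python3 -m crank '0 0 0 3 0 0 0; 0.4 0 0 0 0 0 0; 1 0 0 0 0 0 0; 1 0 0 0 0 0 0; 1 0 0 0 0 0 0; 1 0 0 0 0 0 0; 1 0 0 0 0 0 0; 1 0 0 0 0 0 0' 8
```

```text
time_s: 21.6
ee_pos: [444.8, 336.4, 183.0]
ee_rot: [179.9, -0.0, 10.0]
force: [0.8, -1.1, 1.7]
gripper_width: 54.7
gripper_force: 8.0
```

```bash
python3 -m crank '1 0 0 2 0 0 0; 1 0 0 1.5 0 0 0; 1 0 0 0 0 0 0' 4
```

```text
time_s: 21.98
ee_pos: [445.1, 336.5, 179.9]
ee_rot: [179.9, -0.1, 10.0]
force: [-0.5, -0.5, 3.5]
gripper_width: 54.8
gripper_force: 4.0
```

```bash
python3 -m crank '1 0 0 1 0 0 0; 1 0 0 1.5 0 0 0; 1 0 0 1.5 0 0 0; 1 0 0 1 0 0 0; 1 0 0 0 0 0 0; 1 0 0 0 0 0 0' 30
```

```text
time_s: 22.72
ee_pos: [445.2, 336.6, 176.0]
ee_rot: [179.9, -0.1, 10.0]
force: [-1.0, -2.0, 10.4]
gripper_width: 53.9
gripper_force: 30.0
```

```bash
python3 -m crank '1 0 0 1.5 0 0 0; 1 0 0 1.5 0 0 0; 1 0 0 0.3 0 0 0; 1 0 0 0 0 0 0'
```

```text
time_s: 23.22
ee_pos: [445.2, 336.6, 173.1]
ee_rot: [179.9, -0.1, 10.0]
force: [-1.9, -3.0, 11.7]
gripper_width: 54.1
gripper_force: 30.0
```

```bash
python3 -m crank '1 0 0 0.8 0 0 0; 1 0 0 0 0 0 -4; 1 0 0 0 0 0 -6; 1 0 0 0 0 0 -6; 1 0 0 0 0 0 -6; 1 0 0 0 0 0 -6; 1 0 0 0 0 0 -4'
```

```text
time_s: 24.1
ee_pos: [446.0, 335.9, 172.4]
ee_rot: [179.8, -0.1, 42.2]
force: [-0.6, -4.9, 12.2]
gripper_width: 54.1
gripper_force: 30.0
```

```bash
python3 -c "
from h import *
print(env.state()['torque'])"; python3 -m crank '1 0 0 0 0 0 -6; 1 0 0 0 0 0 -6; 1 0 0 0 0 0 -6; 1 0 0 0 0 0 -3; 1 0 0 0 0 0 0; 1 0 0 0 0 0 0'; python3 -c "
from h import *
print(env.state()['torque'])"
```

```text
[-0.83755193 -0.13655221 -0.06678088]
time_s: 24.85
ee_pos: [446.6, 334.4, 172.3]
ee_rot: [179.6, 0.1, 63.0]
force: [1.2, -8.8, 12.2]
gripper_width: 53.9
gripper_force: 30.0
[-1.5168142  -0.52850061 -0.08075264]
```

```bash
python3 -m crank '1 0 0 -2 0 0 0; 1 0 0 -2 0 0 0; 1 0 0 -2 0 0 0; 1 0 0 -2 0 0 0; 1 0 0 -2 0 0 0; 1 0 0 0 0 0 0'
```

```text
time_s: 25.6
ee_pos: [446.5, 334.5, 180.9]
ee_rot: [179.6, 0.2, 63.0]
force: [3.1, -6.3, 5.5]
gripper_width: 53.9
gripper_force: 30.0
```

```bash
python3 -m crank '1 0 0 -2 0 0 0; 1 0 0 -2 0 0 0; 1 0 0 -2 0 0 0; 1 0 0 -2 0 0 0; 1 0 0 0 0 0 0'
```

```text
time_s: 26.22
ee_pos: [445.7, 334.8, 187.3]
ee_rot: [179.8, 0.2, 63.0]
force: [3.3, -4.4, -2.5]
gripper_width: 54.0
gripper_force: 30.0
```

```bash
python3 -m crank '1 0 0 -4 0 0 0; 1 0 0 -4 0 0 0; 1 0 0 -5 0 0 0; 1 0 0 -6 0 0 0; 1 0 0 -6 0 0 0; 1 0 0 0 0 0 0'
```

```text
time_s: 26.98
ee_pos: [444.8, 336.8, 213.9]
ee_rot: [179.9, 0.0, 63.0]
force: [0.1, 0.0, -0.4]
gripper_width: 54.2
gripper_force: 30.0
```

```bash
python3 -m crank '1 0 0 -15 0 0 0; 1 0 0 -20 0 0 0; 1 0 0 -20 0 0 0; 1 0 0 -12 0 0 0; 1 0 0 -5 0 0 0; 1 0 0 0 0 0 0; 1 0 0 0 0 0 0; 1 0 0 0 0 0 0'; python3 -c "
from h import *
a=grab_frame('scene');b=grab_frame('top')
cv2.imwrite('pics/end.png',np.hstack([cv2.resize(a[140:380,90:410],(480,360)),cv2.resize(b[150:330,90:250],(320,360))]))
for n in('cap','jug'): print([(d['point'],d['p']) for d in models.search_frame(n,'scene')])"
```

```text
time_s: 27.98
ee_pos: [444.4, 336.5, 284.6]
ee_rot: [180.0, 0.1, 63.0]
force: [0.7, 0.3, -1.0]
gripper_width: 54.3
gripper_force: 30.0
[([431.4, 366.1, 271.0], 0.7)]
[([426.8, 359.9, 128.7], 0.77)]
```

View pics/end.png

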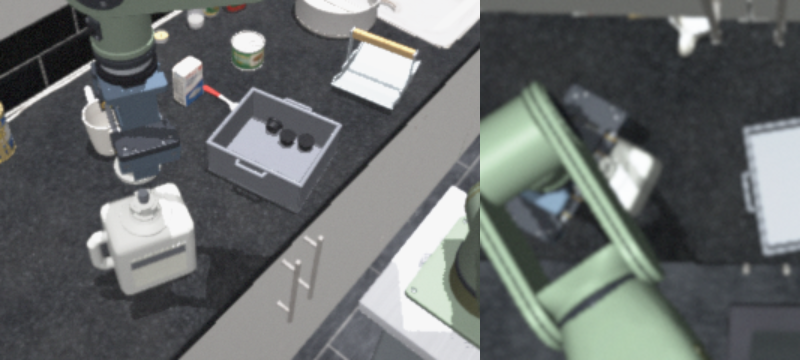

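The cap (140,165) is held above the open neck (145,200), the jug is upright, the tray stands empty and clear of the tub, and the knobs are in the tub. I'm handing the job in.

```bash
python3 -c "
from workcell import env
print(env.job_done())"
```

```text
the job is handed in; nothing more can be done
None
```

I handed the job in at about 28 s: all three knobs are in the tub, the empty tray stands upright on the worktop clear of it, and the cap is off and held level above the jug's neck; no verdict came back.

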